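# Shift the bench-mounted gear unit from second to third

## Task

The gearshift unit bolted to the test bench has been left in second gear. Push its knob with the fingertips or the outside of the fingers, never taking knob or stick between them and without forcing it: forward out of second to neutral, across to the right, then forward into third until it is fully home, not entering first or fourth on the way. Then take the hand clear, with the tin, the force gauge and the wrench left where they are.

Things in the scene. Friction and masses are not known exactly. Their poses are not given: they have to be found in the camera images.
- shifter: Gearshift unit fixed to the bench: 250 x 200 x 12 mm aluminium plate, grey side cheeks, and on top a bare steel gate plate, 130 (x) x 110 (y) mm, its top 174 mm above the bench. Origin: on the bench under the centre of the H gate; x = forward, away from the robot (turned up to 0.35 rad either way), y = left, z = up. The lever's pivot is 62 mm above the origin.
- gate (a point): Centre of the H cut in the gate plate, at its top face; axes as the unit's. First is the forward left slot, second back left, third forward right, fourth back right. Slots are 14 mm wide, at y = +14 and -14 mm; the neutral cross passage is 18 mm wide, at x = 0. Two round-nosed tongues, 14 mm wide, noses at x = +9 and -9 mm, part left from right and guide the stick.
- knob (a point): Centre (widest, 46 mm diameter) of the black pear-shaped knob on the lever, 210 mm from the pivot. Top 23 mm above, underside 35 mm below; then an 11 mm steel stick down to the gate. Height over the bench 272 mm in neutral, 263 mm in gear. In the unit's frame it is about 54 mm forward or back in gear, 27 mm left or right. Its z axis runs up the lever.
- shift (a joint): Forward-back angle of the lever, rad: 0 in neutral, +0.262 fully forward (first, third), -0.262 fully back (second, fourth), with stops there. 0.1 rad is 21 mm at the knob. Moves under about 5 N at the knob and stays where it is left.
- select (a joint): Sideways angle of the lever, rad: -0.128 left (first, second), +0.128 right (third, fourth), with stops there. 0.1 rad is 21 mm at the knob. Changes sides only with shift within about 0.03 of 0; the round noses centre the stick from up to about 0.04. Moves under about 3 N at the knob and stays where it is left.
- tin: Closed metal tin of grease, 67 mm diameter, 50 mm high, standing loose on the bench left of the unit; origin at the centre of its underside. Leave it alone.
- gauge: Grey hand-held force gauge, 135 x 62 x 32 mm, lying loose on the bench right of the unit, a thin steel probe at its forward end; origin under the centre of its case. Leave it alone.
- wrench: Steel wrench about 170 mm long lying flat on the bench beyond the tin, left of the unit; origin under its middle. Leave it alone.

How it is judged:
On the way, in this order (a step that is already met when the one before it is completed fails the run):
1. the lever is out of second, in neutral on the left (value of joint shift above -0.07 rad and value of joint select below 0 rad), for 0.05 s.
2. the lever has been pushed across to the right in neutral (value of joint select above 0.09 rad and value of joint shift below 0.15 rad), for 0.05 s.
At the end, for the whole second after the job is handed in: The lever rests in the third slot (forward right): pushed home to within 0.027 rad (about 6 mm at the knob) of the slot's end, on the right-hand side (select above 0.095), at rest; tin, gauge and wrench within 20 mm of where they stood (value of joint shift above 0.235 rad and value of joint select above 0.095 rad and velocity of joint shift between -0.03 and 0.03 rad/s and distance of each of tin, gauge, wrench from where it was at the start of the episode below 0.02 m); the robot touches nothing.
It fails at once if the knob or stick is taken between the fingers (the grasp point lies inside the knob or on the lever's axis) (distance between the grasp point and knob below 0.021 m or (x of the grasp point in the frame of knob between -0.01 and 0.01 m and y of the grasp point in the frame of knob between -0.01 and 0.01 m and z of the grasp point in the frame of knob between -0.1 and 0.03 m)).
It fails at once if the lever is forced: pushed with more than 60 N (contact force between the fingers and shift above 60 N).
It fails at once if the lever goes into first (value of joint shift above 0.16 rad and value of joint select below -0.03 rad).
It fails at once if the lever goes into fourth (value of joint shift below -0.14 rad and value of joint select above 0.03 rad).
It fails at once if the tin, gauge or wrench is shifted or lifted (distance of any of tin, gauge, wrench from where it was at the start of the episode above 0.02 m).
It also fails if it takes over 58 s, if anything falls off the work surface, if the arm or the gripper's body presses on something with over 40 N, if the wrist force passes 120 N, or if a joint passes its speed limit or range.

## Robot

A 6-joint arm with a two-finger parallel gripper is mounted at the origin on the work surface. World frame = base frame: x ahead of the robot, y to its left, z up, the work surface at z = 0. Lengths are in m, angles in rad, forces in N, time in s.
With the tool pointing down it reaches from about 0.375 to 0.9 m from the base axis. Payload 3.1 kg.
Tool frame: the origin (TCP) lies on the centre line of the jaws, within the pads' length; the fingertips stand 25 mm ahead of it and the grasp point (between the pads) lies 6 mm ahead of it (manip.tips_ahead is the distance from the TCP to the fingertips, in m); z points along the fingers, y is the direction in which the jaws open and shut (so a half turn about z gives the same grasp; the last joint's range is limited). The gripper opens to 85 mm and grips with 20 to 120 N. Pads are 22 mm wide; open, the fingers measure 114 mm over their backs; the gripper's body (76 mm by 85 mm) begins 54 mm behind the grasp point. The pads swing forward as they close: fully open they stand 13 mm farther back than shut.
Start: joints at [-1.298, 0.527, 1.433, -0, 1.181, -0.178], TCP at [0.273, -0.562, 0.256] pointing down, gripper open.
Joint ranges: [-3.08, 3.08], [-0.75, 2.2], [0.22, 2.44], [-1.43, 4.57], [0, 2.65], [-2.85, 2.85]. Speed limits (rad/s): [2.79, 2.79, 3.14, 3.14, 3.14, 3.14].

## Interface

Orientations are given as a unit quaternion [x, y, z, w].
In Python, from station import manip gives the robot as it stands.
- The arm moves only by the tool play_rows, never from a script. Its argument "steps" is a list that holds one entry, the list of rows, each a list of 6 numbers: the shift along the tool's x, y, z in m, then the turn, a rotation vector about the tool's x, y, z in degrees. In form: [[[x, y, z, rx, ry, rz], ...]]. A call has 1 to 10 rows; each row shifts and turns the commanded pose from where the row before left it, along the tool's axes as they then stand; what a row does not reach is not made up. A row lasts 1/8 s, in which the tool goes at most 62.5 mm and 10.7 degrees, less where a joint would pass 70% of its speed; a pose out of reach is approached as far as the arm can. A call is refused whole if a number of a shift passes 0.0625 or a number of a turn 10.7, either way. A call with a gripper value outside its range is refused whole. "fingers" is the opening, from 0 (shut) to 1 (fully open), set as the call begins (left out, the last holds). The fingers move at their own pace and stop on an object; "squeeze" is the grip in N (left out, the last holds). Time passes only in rows, so rows that do not move let the fingers close. It gives the time, the measured TCP pose, the force and the opening at its end, in the units of the state.
- manip.sense(): the state, without advancing time (a new reading comes with each control period).
- manip.snapshot(name): name is "scene" or "top"; returns a dict with "img" (480x640x3 uint8, red, green, blue), "K" (3x3 intrinsics, pixels), "k1" (the pictures are not rectified: a ray, as slopes to the right and down, at radius r is drawn at 1 + k1 r^2 times it, then the intrinsics apply), "world_from_camera" (4x4, takes a point from camera to world coordinates). Camera axes: x right, y down, z forward; pixel columns grow to the right and rows downward; lengths in m; the calibration is good to about 2 mm. A picture is of the moment at which its call begins. There is no depth.
- manip.sign_off(): hands the job in, once; it reports no verdict.
Trained networks look in a picture, given as the dict that the camera call returned (one of the last four; its "shot" number tells which), for a name from the list of things; names that differ only in an ending like _2 or _b are one class to them, and where a whole thing is asked for, a point or a joint stands for the part that bears it (a point fixed in the world has none). Each returns a list of dicts, best first, with "score" (0 to 1); they miss things now and then, are a little off and sometimes report something else, mostly with a low value. They report only what shows in the picture. A call takes as long as a camera call.
- manip.regions_of(label, picture): "pixels" (480x640 bool, what is visible of it) and "rect" ([left, top, right, bottom] in pixels, round what is visible of it).
- manip.pinpoint(label, picture): "point" ([column, row] in pixels: a listed point, or the origin of a listed thing).
The state is a dict: "t": time; "q": joint angles; "qd": joint speeds; "tau": joint torques, N m; "tcp_pos": TCP position; "tool_rot": TCP orientation; "force": force on the tool from outside, world axes, zero at the start; "ft_torque": the same for the moment, N m; "finger_gap": opening from 0.0 (shut) to 1.0 (fully open).
Only numpy, scipy, OpenCV 4.12 (cv2) and the standard library are available. Lean on these libraries where they do the work, as an engineer would, in place of code of your own. Each camera call takes 0.05 s, during which the arm holds its last target.

## Working session

There is one attempt and no reset: what is moved stays moved. The work goes in short steps, Python scripts to look and compute and a tool call to move; the robot and the scene stay as the last step left them, time stands still between calls to the robot, and variables do not carry over. Pictures are saved under pics/ and viewed, and the job is handed in when it is done.

Besides the shell and the picture viewer there is one more tool, called by a JSON object that holds its "op" and its "data". play_rows: Moves the arm, as the interface text tells. Its arguments: {"type":"object","properties":{"steps":{"type":"array"},"fingers":{"type":"number"},"squeeze":{"type":"number"}},"required":["steps"]}

```bash
mkdir -p pics; ls; cat > h.py <<'E'
import numpy as np, cv2
from station import manip
from scipy.spatial.transform import Rotation as R
def ray(p,u):
    K=np.array(p["K"]);k1=p["k1"];d=np.array([(u[0]-K[0,2])/K[0,0],(u[1]-K[1,2])/K[1,1]])
    s=d.copy()
    for _ in range(30): s=d/(1+k1*(s@s))
    T=np.array(p["world_from_camera"]);return T[:3,3],T[:3,:3]@np.array([s[0],s[1],1])
def atz(p,u,z):
    o,d=ray(p,u);return o+d*(z-o[2])/d[2]
def proj(p,X):
    T=np.linalg.inv(np.array(p["world_from_camera"]));c=T[:3,:3]@np.array(X)+T[:3,3];s=c[:2]/c[2];s=s*(1+p["k1"]*(s@s));K=np.array(p["K"]);return np.array([K[0,0]*s[0]+K[0,2],K[1,1]*s[1]+K[1,2]])
def tri(ps):
    A=np.zeros((3,3));b=np.zeros(3)
    for p,u in ps:
        o,d=ray(p,u);d=d/np.linalg.norm(d);M=np.eye(3)-np.outer(d,d);A+=M;b+=M@o
    return np.linalg.solve(A,b)
def save(p,n): cv2.imwrite("pics/"+n,p["img"][:,:,::-1])
E
python3 - <<'E'
from h import *
np.set_printoptions(precision=4,suppress=True)
s=manip.sense();print(s["t"],s["tcp_pos"],s["tool_rot"],s["finger_gap"],s["force"])
P={}
for n in("scene","top"):
    p=manip.snapshot(n);save(p,n+"0.png");P[n]=p
    print(n,np.array(p["world_from_camera"])[:3,3], p["world_from_camera"][:3] if 0 else "")
    for l in("knob","gate","shifter","tin","gauge","wrench"):
        r=manip.pinpoint(l,p);print(l,[(np.round(x["point"],1),round(x["score"],2)) for x in r[:2]])
        if r: P[l+n]=r[0]["point"]
for l in("knob","gate","shifter","tin","gauge","wrench"):
    if l+"scene" in P and l+"top" in P: print(l,tri([(P["scene"],P[l+"scene"]),(P["top"],P[l+"top"])]))
for l,z in(("knob",.263),("gate",.174),("shifter",0)):
    for n in("scene","top"):
        if l+n in P: print(l,n,atz(P[n],P[l+n],z))
E
```

```text
pics
0.0 [ 0.2727 -0.5616  0.2553] [ 0.9746  0.224  -0.     -0.0011] 1.0008238975373 [ 0.0951 -0.0524 -0.1152]
scene [ 1.1259 -0.7295  0.8741] 
knob [(array([260.8, 226. ]), 0.78)]
gate [(array([264.4, 275. ]), 0.92)]
shifter [(array([269.4, 331.1]), 0.8)]
tin [(array([322.1, 304.5]), 0.58), (array([259.4, 224.2]), 0.35)]
gauge [(array([185.7, 383.6]), 0.81), (array([265.2, 274.6]), 0.75)]
wrench [(array([357.1, 280.7]), 0.86)]
top [0.4297 0.0759 1.4753] 
knob [(array([383.9, 255.2]), 0.74)]
gate [(array([397.5, 241.9]), 0.74)]
shifter [(array([388.8, 248.1]), 0.59)]
tin [(array([331.6, 230.9]), 0.6)]
gauge [(array([471.7, 264.6]), 0.81)]
wrench [(array([278.4, 218.8]), 0.92)]
knob [ 0.535  -0.043   0.2644]
gate [ 0.5729 -0.0859  0.1736]
shifter [ 0.575  -0.0843 -0.0007]
tin [ 0.6263  0.0684 -0.0077]
gauge [ 0.5238 -0.3056  0.004 ]
wrench [ 0.6579  0.2086 -0.0117]
knob scene [ 0.5363 -0.0391  0.263 ]
knob top [ 0.5324 -0.0454  0.263 ]
gate scene [ 0.5751 -0.0846  0.174 ]
gate top [ 0.5709 -0.0875  0.174 ]
shifter scene [ 0.5769 -0.0836  0.    ]
shifter top [ 0.5735 -0.0854  0.    ]
```

View pics/scene0.png

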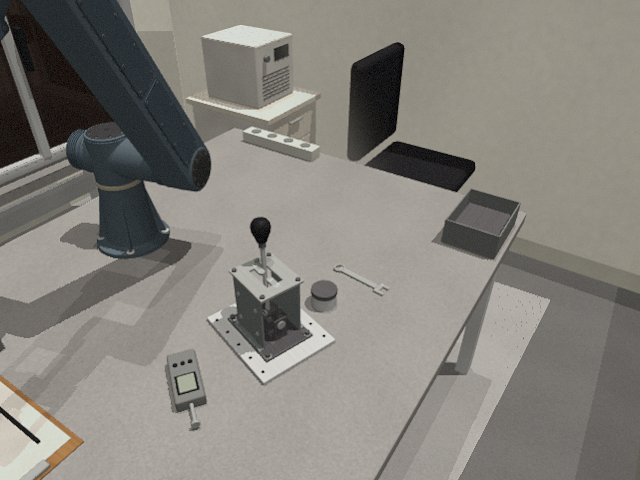

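View pics/top0.png

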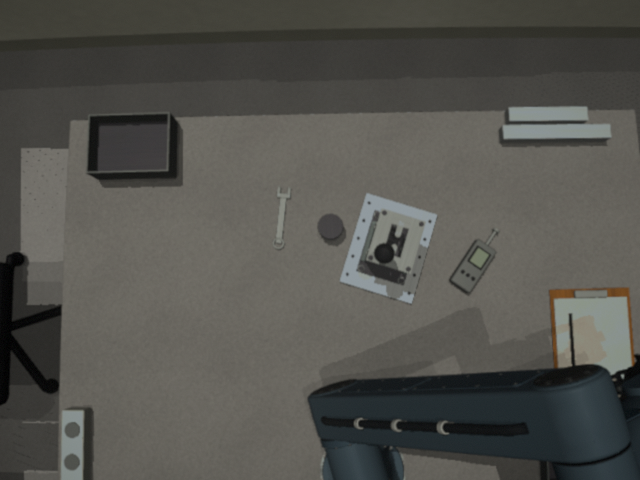

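```bash
python3 - <<'E'
from h import *
np.set_printoptions(precision=4,suppress=True)
p=manip.snapshot("top")
c=[atz(p,u,.012) for u in[(367,194),(437,213),(412,303),(341,284)]]
for i in range(4):
    d=c[(i+1)%4]-c[i];print(d,np.linalg.norm(d),np.arctan2(d[1],d[0]))
print(np.mean(c,0))
m=cv2.inRange(p["img"],(140,140,140),(255,255,255));
m[:, :335]=0;m[:,440:]=0;m[:185]=0;m[310:]=0
ys,xs=np.nonzero(m)
w=np.array([atz(p,(x,y),.012)[:2] for x,y in zip(xs,ys)],np.float32)
print(len(w),cv2.minAreaRect(w*1000))
im=cv2.resize(p["img"][170:320,310:510],None,fx=4,fy=4,interpolation=cv2.INTER_CUBIC)
cv2.imwrite("pics/topz.png",im[:,:,::-1])
for l in("knob","gate","shifter"):
    print(l,manip.pinpoint(l,p)[0]["point"])
for l in("knob","shifter"):
    r=manip.regions_of(l,p)[0];print(l,r["rect"],r["score"])
E
```

```text
[-0.0556 -0.1864  0.    ] 0.1944958317279744 -1.860522440155019
[-0.2379  0.0766  0.    ] 0.2499330550838538 2.830089707091771
[0.0537 0.1853 0.    ] 0.1929562712807417 1.288793397967593
[ 0.2398 -0.0755  0.    ] 0.25139422323078187 -0.30522830428232167
[ 0.5725 -0.0857  0.012 ]
2060 ((575.0264892578125, -83.0965576171875), (193.83920288085938, 243.8761749267578), 71.55693054199219)
knob [384.5, 254.1]
gate [398.7, 242.4]
shifter [388.7, 248.1]
knob [374.9, 242.4, 395.8, 262.1] 0.81
shifter [336.1, 194.5, 438.1, 300.2] 0.74
```

View pics/topz.png

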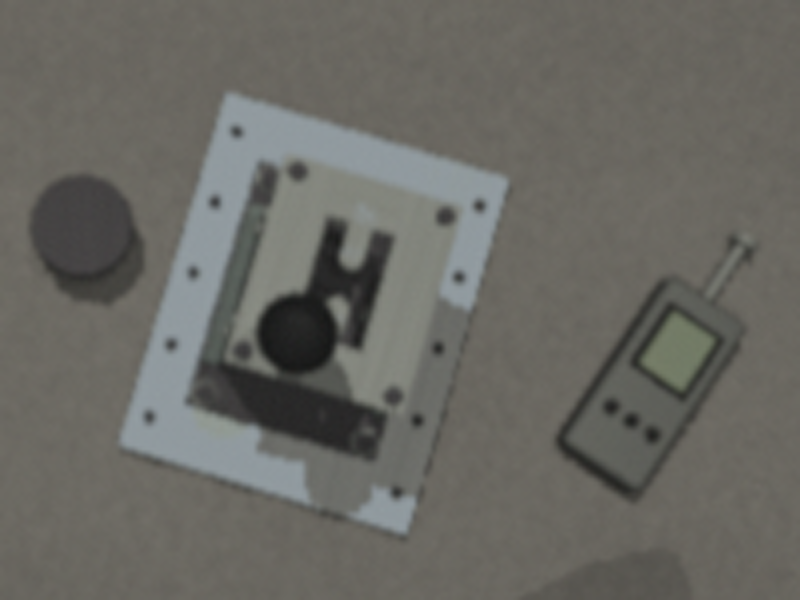

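{"op": "play_rows", "data": {"steps": [[[0,0,-0.006,0,0,8.73],[0,0,-0.006,0,0,8.73],[0,0,-0.006,0,0,8.73],[0,0,-0.006,0,0,8.73],[0,0,0,0,0,8.72],[0,0,0,0,0,0]]], "fingers": 0, "squeeze": 20}}

```text
t: 1.75
tcp_pos: [0.2729, -0.5622, 0.2804]
tool_rot: [0.988, -0.153, 0.0, 0.0]
force: [0.1, 0.2, 0.1]
finger_gap: 0.001
```

```bash
cat >> h.py <<'E'
YAW=-0.31; O=np.array([0.573,-0.0853])
def unit(x): # world->unit xy
    c,s=np.cos(YAW),np.sin(YAW);d=np.array(x)[:2]-O;return np.array([c*d[0]+s*d[1],-s*d[0]+c*d[1]])
def st():
    s=manip.sense();r=R.from_quat(s["tool_rot"]).as_matrix();f=np.array(s["force"])
    print("t",round(s["t"],2),"unit mm",np.round(unit(s["tcp_pos"])*1000,1),"z",round(s["tcp_pos"][2]*1000,1),"head",round(np.arctan2(r[1,0],r[0,0]),4),"zax",np.round(r[:,2],3),"F tool",np.round(r.T@f,2),"gap",round(s["finger_gap"],3),"q",np.round(s["q"],2))
E
python3 -c "from h import *;st()"
```

```text
t 1.75 unit mm [-140.3 -545.8] z 280.4 head -0.3081 zax [ 0. -0. -1.] F tool [ 0.05 -0.2  -0.06] gap 0.001 q [-1.3   0.5   1.41  0.    1.23  0.58]
```

{"op": "play_rows", "data": {"steps": [[[0,-0.04,0,0,0,0],[0,-0.04,0,0,0,0],[0,-0.04,0,0,0,0],[0,-0.04,0,0,0,0],[0,-0.04,0,0,0,0],[0,-0.04,0,0,0,0],[0,-0.04,0,0,0,0],[0,-0.04,0,0,0,0],[0,-0.04,0,0,0,0],[0,0,0,0,0,0]]]}}

```text
t: 3.0
tcp_pos: [0.3826, -0.2169, 0.2803]
tool_rot: [0.989, -0.151, -0.0, -0.0]
force: [-0.6, -0.7, 0.8]
finger_gap: 0.001
```

{"op": "play_rows", "data": {"steps": [[[0,-0.04,0,0,0,0],[0,-0.04,0,0,0,0],[0,-0.04,0,0,0,0],[0,-0.04,0,0,0,0],[0,-0.04,0,0,0,0],[0,-0.013,0,0,0,0],[0,0,0,0,0,0],[0,0,0,0,0,0]]]}}

```text
t: 4.0
tcp_pos: [0.4476, -0.0178, 0.2803]
tool_rot: [0.988, -0.155, -0.0, 0.0]
force: [-1.1, 0.5, -0.1]
finger_gap: -0.004
```

```bash
python3 - <<'E'
from h import *
st()
for n in("scene","top"):
    p=manip.snapshot(n);save(p,n+"1.png")
    print(manip.pinpoint("knob",p)[:1])
a=cv2.imread("pics/scene1.png")[150:330,160:360];cv2.imwrite("pics/s1z.png",cv2.resize(a,None,fx=3,fy=3,interpolation=cv2.INTER_CUBIC))
E
```

```text
t 4.0 unit mm [-140.    26.1] z 280.3 head -0.3106 zax [-0.    -0.001 -1.   ] F tool [-1.22 -0.15  0.09] gap -0.004 q [-0.29  0.25  1.83 -0.    1.06  1.59]
[{'point': [261.1, 225.7], 'score': 0.83}]
[{'point': [384.3, 255.8], 'score': 0.56}]
```

View pics/s1z.png

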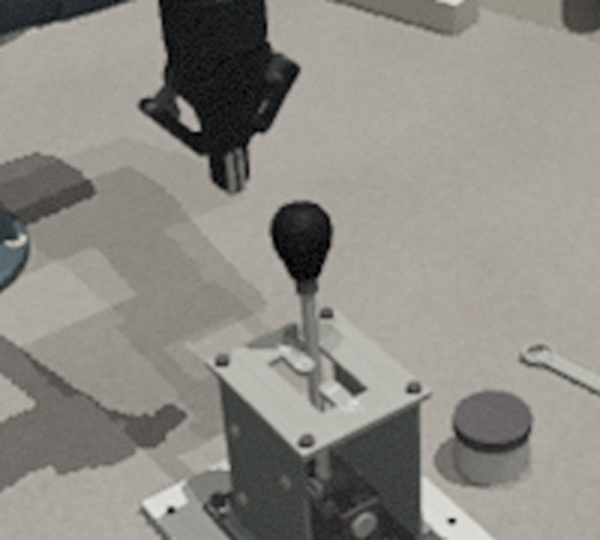

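{"op": "play_rows", "data": {"steps": [[[0,0,0.012,0,0,0],[0.01,0,0,0,0,0],[0.015,0,0,0,0,0],[0.012,0,0,0,0,0],[0.003,0,0,0,0,0],[0.002,0,0,0,0,0],[0,0,0,0,0,0]]]}}

```text
t: 5.08
tcp_pos: [0.4874, -0.0292, 0.2683]
tool_rot: [0.988, -0.154, -0.0, -0.0]
force: [-0.5, 0.2, 0.2]
finger_gap: 0.005
```

```bash
python3 -c "from h import *;st()"
```

```text
t 5.08 unit mm [-98.6  27.3] z 268.3 head -0.3098 zax [-0.  0. -1.] F tool [-0.55  0.01 -0.18] gap 0.005 q [-0.29  0.33  1.75  0.    1.06  1.59]
```

{"op": "play_rows", "data": {"steps": [[[0.003,0,0,0,0,0],[0.003,0,0,0,0,0],[0.002,0,0,0,0,0],[0.002,0,0,0,0,0]]]}}

```text
t: 5.58
tcp_pos: [0.4973, -0.0325, 0.2683]
tool_rot: [0.988, -0.154, -0.0, 0.0]
force: [-0.1, -0.5, -0.5]
finger_gap: 0.003
```

```bash
python3 -c "from h import *;st()"
```

```text
t 5.58 unit mm [-88.2  27.2] z 268.3 head -0.3099 zax [-0. -0. -1.] F tool [0.01 0.48 0.52] gap 0.003 q [-0.29  0.34  1.73 -0.    1.07  1.59]
```

{"op": "play_rows", "data": {"steps": [[[0.002,0,0,0,0,0],[0.002,0,0,0,0,0]]]}}

```text
t: 5.82
tcp_pos: [0.5011, -0.0337, 0.2683]
tool_rot: [0.988, -0.154, -0.0, -0.0]
force: [0.5, -0.3, 0.8]
finger_gap: 0.001
```

{"op": "play_rows", "data": {"steps": [[[0.002,0,0,0,0,0],[0.001,0,0,0,0,0]]]}}

```text
t: 6.08
tcp_pos: [0.5039, -0.0346, 0.2683]
tool_rot: [0.988, -0.154, -0.0, -0.0]
force: [-0.5, 0.6, 0.5]
finger_gap: -0.002
```

{"op": "play_rows", "data": {"steps": [[[0.002,0,0,0,0,0],[0.001,0,0,0,0,0]]]}}

```text
t: 6.32
tcp_pos: [0.5059, -0.0352, 0.2682]
tool_rot: [0.988, -0.154, -0.001, -0.0]
force: [-3.0, 1.1, 3.5]
finger_gap: 0.0
```

```bash
python3 -c "from h import *;st()"
```

```text
t 6.33 unit mm [-79.2  27.3] z 268.2 head -0.3098 zax [-0.002  0.001 -1.   ] F tool [-3.2  -0.11 -3.47] gap 0.0 q [-0.29  0.35  1.71  0.    1.08  1.59]
```

```bash
python3 - <<'E'
from h import *
for n in("scene","top"):
    p=manip.snapshot(n);save(p,n+"2.png")
    s=manip.sense();print(n,proj(p,np.array(s["tcp_pos"])+[0,0,-.025]),manip.pinpoint("knob",p)[:1])
st()
a=cv2.imread("pics/scene2.png")[150:300,200:320];a=cv2.resize(a,None,fx=3.5,fy=3.5,interpolation=cv2.INTER_CUBIC)
b=cv2.imread("pics/top2.png")[190:310,340:440];b=cv2.resize(b,None,fx=3.5,fy=3.5,interpolation=cv2.INTER_CUBIC)
o=np.zeros((530,780,3),np.uint8);o[:a.shape[0],:a.shape[1]]=a;o[:b.shape[0],425:425+b.shape[1]]=b
cv2.imwrite("pics/z2.png",np.clip(o*1.6,0,255))
E
```

```text
scene [251.66778283 228.29646785] [{'point': [263.9, 226.3], 'score': 0.62}]
top [378.850374  267.9525171] []
t 6.53 unit mm [-79.2  27.3] z 268.2 head -0.3098 zax [-0.002  0.    -1.   ] F tool [-3.62 -0.31 -1.74] gap -0.0 q [-0.29  0.35  1.71 -0.    1.08  1.59][ WARN:0@4.242] global loadsave.cpp:1063 imwrite_ Unsupported depth image for selected encoder is fallbacked to CV_8U.
```

View pics/z2.png

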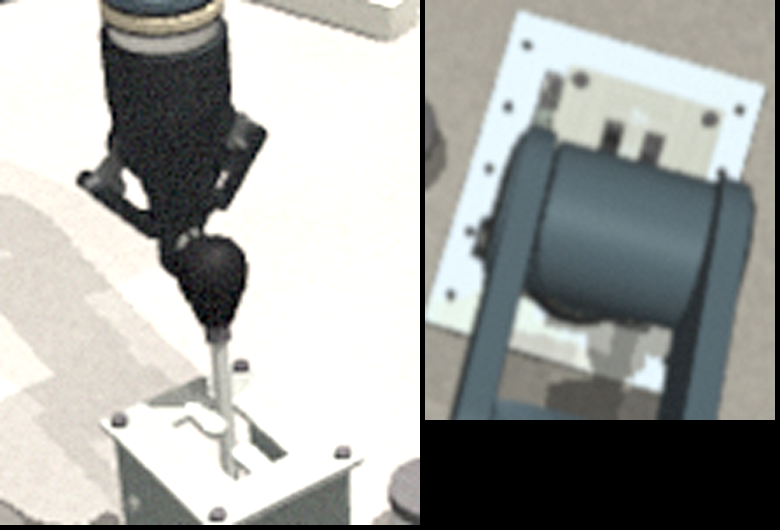

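{"op": "play_rows", "data": {"steps": [[[0.003,0,0,0,0,0],[0.003,0,0,0,0,0],[0.003,0,0,0,0,0],[0.003,0,0,0,0,0]]]}}

```text
t: 7.02
tcp_pos: [0.5161, -0.0382, 0.2683]
tool_rot: [0.988, -0.154, -0.002, -0.001]
force: [-7.2, 2.7, 5.4]
finger_gap: 0.001
```

```bash
python3 -c "from h import *;st()"
```

```text
t 7.03 unit mm [-68.5  27.5] z 268.3 head -0.3096 zax [-0.005  0.002 -1.   ] F tool [-7.68 -0.34 -5.33] gap 0.001 q [-0.29  0.37  1.68  0.    1.09  1.59]
```

{"op": "play_rows", "data": {"steps": [[[0.004,0,0,0,0,0],[0.004,0,0,0,0,0],[0.004,0,0,0,0,0],[0.004,0,0,0,0,0],[0.004,0,0,0,0,0]]]}}

```text
t: 7.65
tcp_pos: [0.5357, -0.0443, 0.2684]
tool_rot: [0.988, -0.154, -0.002, -0.001]
force: [-5.3, 2.0, 4.5]
finger_gap: 0.002
```

```bash
python3 - <<'E'
from h import *
st()
for n in("scene",):
    p=manip.snapshot(n);save(p,n+"3.png")
    u=manip.pinpoint("knob",p)[0];print(u,unit(atz(p,u["point"],.270)))
E
```

```text
t 7.65 unit mm [-48.   27.7] z 268.4 head -0.3097 zax [-0.003  0.002 -1.   ] F tool [-5.62 -0.26 -4.43] gap 0.002 q [-0.29  0.4   1.64  0.    1.11  1.59]
{'point': [269.7, 231.4], 'score': 0.78} [-0.01146737  0.03054526]
```

{"op": "play_rows", "data": {"steps": [[[0.004,0,0,0,0,0],[0.004,0,0,0,0,0],[0.004,0,0,0,0,0],[0.004,0,0,0,0,0],[0.002,0,0,0,0,0],[0,0,0,0,0,0]]]}}

```text
t: 8.5
tcp_pos: [0.554, -0.0505, 0.2683]
tool_rot: [0.988, -0.154, -0.0, -0.0]
force: [-4.3, 1.6, 2.7]
finger_gap: 0.006
```

```bash
python3 -c "from h import *;st()"
```

```text
t 8.5 unit mm [-28.8  27.4] z 268.3 head -0.3098 zax [-0.001  0.    -1.   ] F tool [-4.64 -0.24 -2.68] gap 0.006 q [-0.29  0.42  1.59  0.    1.13  1.59]
```

{"op": "play_rows", "data": {"steps": [[[-0.01,0,0,0,0,0],[-0.03,0,0,0,0,0],[-0.04,0,0,0,0,0],[-0.04,0,0,0,0,0],[0,0,0,0,0,0]]]}}

```text
t: 9.12
tcp_pos: [0.4372, -0.0131, 0.2681]
tool_rot: [0.988, -0.154, -0.001, -0.0]
force: [1.2, -0.4, 0.4]
finger_gap: -0.001
```

```bash
cat >> h.py <<'E'
def look(i,zk=.272):
    st();P=[]
    for n in("scene","top"):
        p=manip.snapshot(n);save(p,n+i+".png")
        u=manip.pinpoint("knob",p)
        if u: P.append((p,u[0]["point"]));print(n,u[0],unit(atz(p,u[0]["point"],zk))*1000)
    if len(P)==2: x=tri(P);print("tri",unit(x)*1000,x[2])
    a=cv2.imread(f"pics/scene{i}.png")[190:310,210:320];a=cv2.resize(a,None,fx=3.5,fy=3.5,interpolation=cv2.INTER_CUBIC)
    b=cv2.imread(f"pics/top{i}.png")[190:310,340:440];b=cv2.resize(b,None,fx=3.5,fy=3.5,interpolation=cv2.INTER_CUBIC)
    o=np.zeros((430,780,3),np.uint8);o[:a.shape[0],:a.shape[1]]=a;o[:b.shape[0],425:425+b.shape[1]]=b
    cv2.imwrite(f"pics/z{i}.png",np.clip(o*1.5,0,255).astype(np.uint8))
E
python3 -c "from h import *;look('4')"
```

```text
t 9.12 unit mm [-151.4   27.3] z 268.1 head -0.3093 zax [-0.001  0.    -1.   ] F tool [ 1.28 -0.02 -0.43] gap -0.001 q [-0.29  0.26  1.87 -0.    1.02  1.59]
scene {'point': [275.7, 233.5], 'score': 0.58} [ 5.22314424 34.33511666]
top {'point': [390.3, 232.9], 'score': 0.76} [-0.63192808 26.23199493]
tri [ 2.15171922 30.38891584] 0.2715629031393252
```

View pics/z4.png

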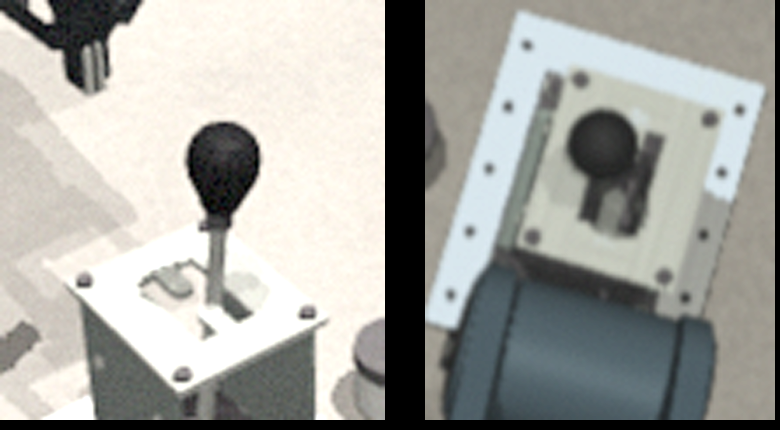

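{"op": "play_rows", "data": {"steps": [[[0,-0.035,0,0,0,0],[0,-0.035,0,0,0,0],[0,0,0,0,0,-10],[0,0,0,0,0,-10],[0,0,0,0,0,-10],[0,0,0,0,0,-10],[0,0,0,0,0,-10],[0,0,0,0,0,-10],[0,0,0,0,0,-10],[0,0,0,0,0,-10]]]}}

```text
t: 10.58
tcp_pos: [0.463, 0.0522, 0.2682]
tool_rot: [0.855, 0.519, 0.001, 0.001]
force: [-0.4, 0.6, -0.4]
finger_gap: 0.003
```

{"op": "play_rows", "data": {"steps": [[[0,0,0,0,0,-10],[0,0,0,0,0,0],[0,0.04,0,0,0,0],[0,0.04,0,0,0,0],[0,0.04,0,0,0,0],[0,0.03,0,0,0,0],[0,0,0,0,0,0]]]}}

```text
t: 11.45
tcp_pos: [0.6067, 0.0057, 0.2678]
tool_rot: [0.809, 0.588, 0.001, 0.001]
force: [-0.3, 0.2, -0.5]
finger_gap: -0.001
```

```bash
python3 -c "from h import *;st()"
```

```text
t 11.45 unit mm [ 4.3 96.9] z 267.8 head 1.2573 zax [ 0.002 -0.    -1.   ] F tool [ 0.09 -0.35  0.53] gap -0.001 q [-0.17  0.49  1.47 -0.    1.18  0.14]
```

{"op": "play_rows", "data": {"steps": [[[-0.015,-0.005,0,0,0,0],[-0.015,0,0,0,0,0],[-0.004,0,0,0,0,0],[0,0,0,0,0,0]]]}}

```text
t: 11.95
tcp_pos: [0.5887, -0.0245, 0.2687]
tool_rot: [0.808, 0.589, 0.0, 0.0]
force: [-0.8, -0.2, 0.1]
finger_gap: 0.003
```

```bash
python3 -c "from h import *;look('5')"
```

```text
t 11.95 unit mm [-3.6 62.7] z 268.7 head 1.2596 zax [ 0.  0. -1.] F tool [-0.4  -0.7  -0.11] gap 0.003 q [-0.23  0.46  1.51  0.    1.16  0.08]
scene {'point': [272.8, 232.3], 'score': 0.76} [-2.20559604 32.14391682]
top {'point': [389.2, 234.5], 'score': 0.45} [-4.72336316 27.58454705]
tri [-3.34432732 29.78380597] 0.27215133456470675
```

View pics/z5.png

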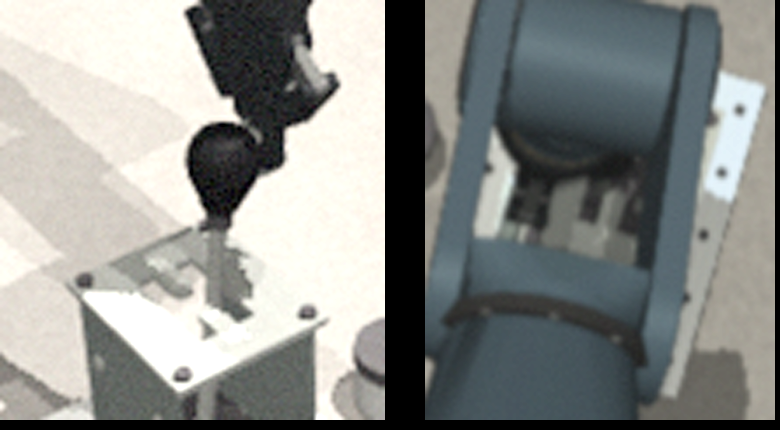

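{"op": "play_rows", "data": {"steps": [[[-0.003,0,0,0,0,0],[-0.003,0,0,0,0,0],[-0.003,0,0,0,0,0],[-0.003,0,0,0,0,0]]]}}

```text
t: 12.65
tcp_pos: [0.5856, -0.0353, 0.2687]
tool_rot: [0.808, 0.59, 0.0, 0.0]
force: [0.9, 3.7, 2.3]
finger_gap: 0.004
```

{"op": "play_rows", "data": {"steps": [[[-0.003,0,0,0,0,0],[-0.003,0,0,0,0,0],[-0.003,0,0,0,0,0]]]}}

```text
t: 13.02
tcp_pos: [0.5826, -0.0443, 0.2683]
tool_rot: [0.808, 0.589, -0.0, 0.0]
force: [0.1, 3.3, 2.4]
finger_gap: -0.001
```

```bash
python3 -c "from h import *;look('6')"
```

```text
t 13.03 unit mm [-3.4 41.9] z 268.3 head 1.2608 zax [-0. -0. -1.] F tool [ 3.22 -0.89 -2.4 ] gap -0.001 q [-0.27  0.46  1.52 -0.    1.16  0.04]
scene {'point': [265.9, 235.6], 'score': 0.71} [-1.37735867 13.98785398]
top {'point': [400.0, 235.1], 'score': 0.54} [0.7655772  4.50836468]
tri [1.94074147 7.80267005] 0.27625087254620684
```

{"op": "play_rows", "data": {"steps": [[[-0.003,0,0,0,0,0],[-0.003,0,0,0,0,0],[-0.003,0,0,0,0,0],[-0.003,0,0,0,0,0]]]}}

```text
t: 13.72
tcp_pos: [0.5789, -0.0556, 0.2683]
tool_rot: [0.808, 0.59, -0.0, -0.0]
force: [-0.0, 2.4, 2.5]
finger_gap: -0.0
```

{"op": "play_rows", "data": {"steps": [[[-0.003,0,0,0,0,0],[-0.003,0,0,0,0,0],[-0.003,0,0,0,0,0],[-0.002,0,0,0,0,0]]]}}

```text
t: 14.22
tcp_pos: [0.5755, -0.0662, 0.2683]
tool_rot: [0.808, 0.589, -0.0, -0.0]
force: [0.3, 2.5, 2.0]
finger_gap: -0.004
```

```bash
python3 -c "from h import *;look('7')"
```

```text
t 14.22 unit mm [-3.4 18.9] z 268.3 head 1.2608 zax [-0. -0. -1.] F tool [ 2.47 -0.46 -1.95] gap -0.004 q [-0.31  0.45  1.54 -0.    1.15  0.  ]
scene {'point': [253.0, 243.1], 'score': 0.56} [  4.01405193 -21.61728149]
top {'point': [408.8, 236.8], 'score': 0.45} [  2.6632484  -15.01893432]
tri [  1.84661184 -17.45684476] 0.26909580125485677
```

View pics/z7.png

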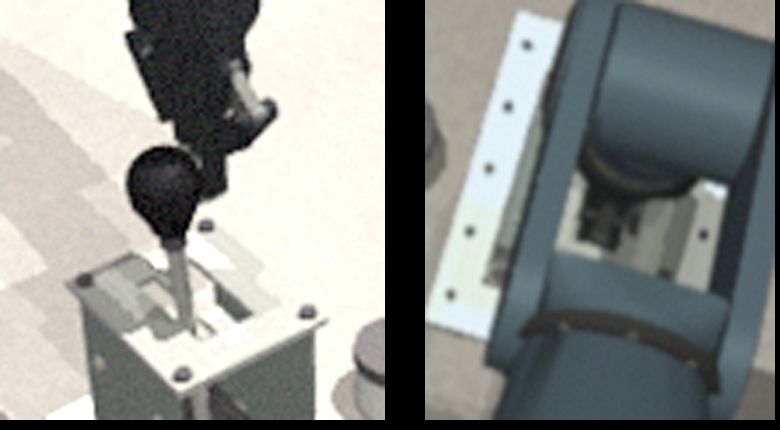

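{"op": "play_rows", "data": {"steps": [[[-0.003,0,0,0,0,0],[-0.003,0,0,0,0,0],[-0.002,0,0,0,0,0]]]}}

```text
t: 14.8
tcp_pos: [0.573, -0.0737, 0.2682]
tool_rot: [0.808, 0.589, -0.0, -0.0]
force: [0.2, 2.6, 0.0]
finger_gap: 0.005
```

{"op": "play_rows", "data": {"steps": [[[-0.001,0,0,0,0,0],[-0.001,0,0,0,0,0]]]}}

```text
t: 15.05
tcp_pos: [0.5724, -0.0755, 0.2682]
tool_rot: [0.808, 0.59, -0.0, -0.0]
force: [-0.2, 2.3, 0.0]
finger_gap: 0.002
```

{"op": "play_rows", "data": {"steps": [[[-0.001,0,0,0,0,0],[-0.001,0,0,0,0,0]]]}}

```text
t: 15.3
tcp_pos: [0.5722, -0.0761, 0.2682]
tool_rot: [0.808, 0.589, 0.001, -0.001]
force: [1.4, 7.7, 0.2]
finger_gap: -0.004
```

{"op": "play_rows", "data": {"steps": [[[0.01,0,0,0,0,0],[0.025,0,0,0,0,0],[0.025,0,0,0,0,0],[0,-0.04,0,0,0,0],[0,-0.04,0,0,0,0],[0,-0.04,0,0,0,0],[0,-0.02,0,0,0,0],[0,0,0,0,0,10],[0,0,0,0,0,10],[0,0,0,0,0,10]]]}}

```text
t: 16.55
tcp_pos: [0.4572, 0.022, 0.2686]
tool_rot: [0.934, 0.358, 0.0, 0.001]
force: [-0.2, 0.4, -0.4]
finger_gap: 0.001
```

{"op": "play_rows", "data": {"steps": [[[0,0,0,0,0,10],[0,0,0,0,0,10],[0,0,0,0,0,10],[0,0,0,0,0,10],[0,0,0,0,0,10],[0,0,0,0,0,10],[0,0.03,0,0,0,0],[0,0.03,0,0,0,0],[0,0.035,0,0,0,0],[0,0,0,0,0,0]]]}}

```text
t: 17.8
tcp_pos: [0.428, -0.07, 0.2685]
tool_rot: [0.988, -0.156, 0.0, 0.001]
force: [0.1, 0.8, 0.2]
finger_gap: 0.005
```

```bash
python3 -c "from h import *;look('8')"
```

```text
t 17.8 unit mm [-142.8  -29.7] z 268.5 head -0.3128 zax [ 0.    -0.002 -1.   ] F tool [-0.18 -0.75 -0.19] gap 0.005 q [-0.42  0.25  1.87 -0.    1.01  1.46]
scene {'point': [253.7, 241.2], 'score': 0.69} [ -0.64049454 -16.83963292]
top {'point': [413.1, 240.8], 'score': 0.6} [ -3.14549016 -26.42437388]
tri [ -0.97384767 -22.15278068] 0.2738592810501267
```

View pics/z8.png

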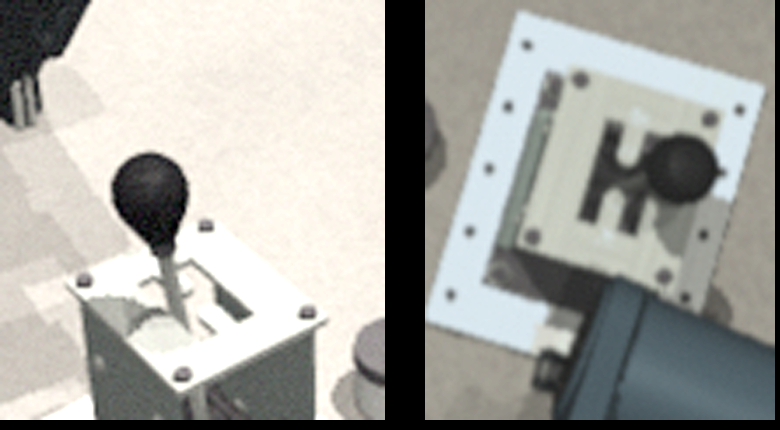

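{"op": "play_rows", "data": {"steps": [[[0.025,0.001,0,0,0,0],[0.04,0,0,0,0,0],[0.028,0,0,0,0,0],[0.006,0,0,0,0,0],[0.004,0,0,0,0,0],[0.004,0,0,0,0,0],[0,0,0,0,0,0]]]}}

```text
t: 18.88
tcp_pos: [0.5292, -0.1013, 0.2684]
tool_rot: [0.988, -0.154, -0.0, -0.0]
force: [-0.2, 0.6, 0.0]
finger_gap: -0.004
```

```bash
python3 -c "from h import *;st()"
```

```text
t 18.88 unit mm [-36.8 -28.6] z 268.4 head -0.3097 zax [-0.  0. -1.] F tool [-0.4  -0.54 -0.01] gap -0.004 q [-0.4   0.4   1.63 -0.    1.11  1.48]
```

{"op": "play_rows", "data": {"steps": [[[0.004,0,0,0,0,0],[0.004,0,0,0,0,0],[0.004,0,0,0,0,0],[0.004,0,0,0,0,0]]]}}

```text
t: 19.38
tcp_pos: [0.5435, -0.1061, 0.2683]
tool_rot: [0.988, -0.154, -0.002, -0.0]
force: [-5.2, 0.5, 3.9]
finger_gap: 0.003
```

{"op": "play_rows", "data": {"steps": [[[0.004,0,0,0,0,0],[0.004,0,0,0,0,0],[0.004,0,0,0,0,0],[0.004,0,0,0,0,0]]]}}

```text
t: 19.88
tcp_pos: [0.5603, -0.1116, 0.2683]
tool_rot: [0.988, -0.154, -0.0, 0.0]
force: [-3.9, 0.6, 2.4]
finger_gap: 0.003
```

```bash
python3 -c "from h import *;look('9')"
```

```text
t 19.88 unit mm [ -4.1 -28.9] z 268.3 head -0.3099 zax [-0. -0. -1.] F tool [-3.93  0.59 -2.41] gap 0.003 q [-0.39  0.44  1.56 -0.    1.14  1.49]
scene {'point': [258.7, 250.8], 'score': 0.65} [ 33.11147954 -27.19871831]
```

View pics/z9.png

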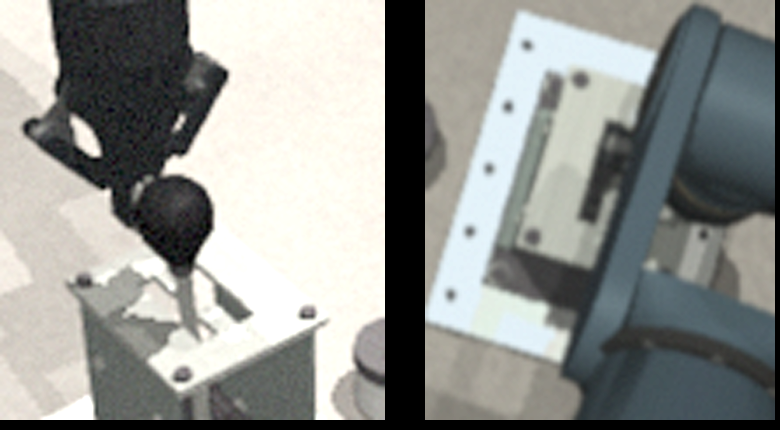

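Going well; continue forward toward the stop, watching force.

{"op": "play_rows", "data": {"steps": [[[0.004,0,0,0,0,0],[0.004,0,0,0,0,0],[0.004,0,0,0,0,0],[0.004,0,0,0,0,0],[0.003,0,0,0,0,0]]]}}

```text
t: 20.7
tcp_pos: [0.5777, -0.1169, 0.2673]
tool_rot: [0.988, -0.154, -0.001, -0.0]
force: [-5.1, 0.5, -3.3]
finger_gap: 0.002
```

{"op": "play_rows", "data": {"steps": [[[0.002,0,0,0,0,0],[0.002,0,0,0,0,0],[0.001,0,0,0,0,0]]]}}

```text
t: 21.08
tcp_pos: [0.583, -0.1184, 0.2681]
tool_rot: [0.988, -0.154, -0.0, -0.0]
force: [-4.4, 0.9, -3.8]
finger_gap: 0.003
```

{"op": "play_rows", "data": {"steps": [[[0.001,0,0,0,0,0],[0.001,0,0,0,0,0]]]}}

```text
t: 21.32
tcp_pos: [0.5849, -0.1191, 0.2683]
tool_rot: [0.988, -0.154, 0.0, -0.0]
force: [-3.8, 2.0, -4.2]
finger_gap: -0.002
```

{"op": "play_rows", "data": {"steps": [[[0.001,0,0,0,0,0],[0.001,0,0,0,0,0]]]}}

```text
t: 21.58
tcp_pos: [0.5858, -0.1194, 0.2682]
tool_rot: [0.988, -0.154, -0.001, -0.0]
force: [-8.0, 1.8, -1.7]
finger_gap: 0.003
```

```bash
python3 -c "from h import *;look('a',.264)"
```

```text
t 21.57 unit mm [ 22.5 -28.6] z 268.2 head -0.3097 zax [-0.003  0.001 -1.   ] F tool [-8.16  0.76  1.7 ] gap 0.003 q [-0.39  0.48  1.49  0.    1.18  1.49]
scene {'point': [267.8, 258.0], 'score': 0.64} [ 55.14305841 -20.90074418]
```

Force is climbing; press a touch more to confirm the stop.

{"op": "play_rows", "data": {"steps": [[[0.001,0,0,0,0,0],[0.0005,0,0,0,0,0]]]}}

```text
t: 22.02
tcp_pos: [0.586, -0.1194, 0.2681]
tool_rot: [0.988, -0.154, -0.003, -0.001]
force: [-8.2, 2.9, -0.7]
finger_gap: 0.002
```

{"op": "play_rows", "data": {"steps": [[[0.0005,0,0,0,0,0],[0,0,0,0,0,0]]]}}

```text
t: 22.28
tcp_pos: [0.5861, -0.1195, 0.2681]
tool_rot: [0.988, -0.154, -0.003, -0.001]
force: [-10.0, 2.5, 0.3]
finger_gap: -0.005
```

```bash
python3 -c "from h import *;st()"
```

```text
t 22.27 unit mm [ 22.9 -28.5] z 268.1 head -0.3095 zax [-0.006  0.002 -1.   ] F tool [-10.25   0.64  -0.26] gap -0.005 q [-0.39  0.48  1.48 -0.    1.18  1.49]
```

{"op": "play_rows", "data": {"steps": [[[-0.005,0,0,0,0,0],[-0.015,0,0,0,0,0],[-0.04,0,0,0,0,0],[-0.04,0,0,0,0,0],[-0.04,0,0,0,0,0],[-0.03,0,0,0,0,0],[0,0,0,0,0,0]]]}}

```text
t: 23.15
tcp_pos: [0.4276, -0.069, 0.2699]
tool_rot: [0.988, -0.154, 0.003, 0.001]
force: [0.2, -0.6, 0.4]
finger_gap: -0.0
```

```bash
python3 -c "
from h import *;look('b',.263)
for n in('scene','top'):
    p=manip.snapshot(n)
    for l in('tin','gauge','wrench'): print(n,l,[np.round(x['point'],1) for x in manip.pinpoint(l,p)[:2]])
"
```

```text
t 23.15 unit mm [-143.5  -28.8] z 269.9 head -0.3101 zax [ 0.006 -0.002 -1.   ] F tool [ 0.39  0.52 -0.36] gap -0.0 q [-0.42  0.25  1.88  0.    1.01  1.46]
scene {'point': [265.7, 258.4], 'score': 0.55} [ 52.49267724 -24.19692421]
top {'point': [416.1, 217.4], 'score': 0.93} [ 50.48316948 -19.92262257]
tri [ 50.30797963 -21.29995924] 0.26040547256409624
scene tin [array([319.7, 304.2])]
scene gauge [array([185.2, 383.1])]
scene wrench [array([360.3, 282.6])]
top tin [array([327.4, 230.1])]
top gauge [array([470.6, 264.5])]
top wrench [array([396.5, 241.2]), array([279.1, 218.2])]
```

View pics/zb.png

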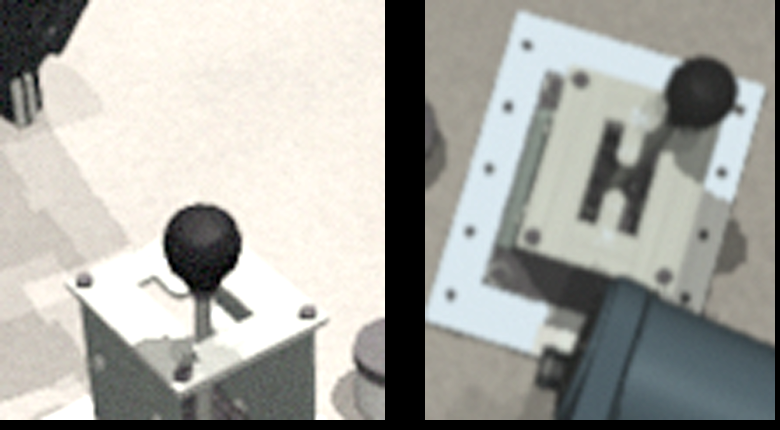

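```bash
python3 - <<'E'
from h import *
p=manip.snapshot("top")
for f,z in(("top0",.263),("top4",.272),("top8",.272),("topb",.263)):
    g=cv2.cvtColor(cv2.imread(f"pics/{f}.png"),cv2.COLOR_BGR2GRAY)
    m=(g<38).astype(np.uint8);m[:190]=0;m[275:]=0;m[:,:360]=0;m[:,440:]=0
    m=cv2.morphologyEx(m,cv2.MORPH_OPEN,cv2.getStructuringElement(cv2.MORPH_ELLIPSE,(11,11)))
    n,l,s,c=cv2.connectedComponentsWithStats(m)
    for i in range(1,n): print(f,s[i],c[i],np.round(unit(atz(p,c[i],z))*1000,1))
for sh in(.2,.235,.262):
    c,s=np.cos(YAW),np.sin(YAW);x,y=.21*np.sin(sh),-.0268
    print(sh,proj(p,[O[0]+c*x-s*y,O[1]+s*x+c*y,.062+.21*np.cos(sh)*np.cos(.128)]))
E
```

```text
top0 [378 252  14  11 120] [384.50833333 257.        ] [-54.2  23.3]
topb [412 216  11  11  89] [417. 221.] [ 43.3 -24. ]
0.2 [418.26194954 221.81404258]
0.235 [419.00527566 218.84660772]
0.262 [419.55927625 216.59494358]
```

```bash
python3 - <<'E'
from h import *
p=manip.snapshot("top")
for f,z in(("top0",.263),("top4",.272),("top8",.272),("topb",.263)):
    g=cv2.cvtColor(cv2.imread(f"pics/{f}.png"),cv2.COLOR_BGR2GRAY)
    g=cv2.resize(g[185:280,365:440],None,fx=6,fy=6,interpolation=cv2.INTER_CUBIC)
    c=cv2.HoughCircles(cv2.GaussianBlur(g,(0,0),3),cv2.HOUGH_GRADIENT,1,60,param1=60,param2=15,minRadius=50,maxRadius=75)
    for a in c[0][:2]:
        u=(a[:2]+.5)/6-.5+[365,185];print(f,u,a[2]/6,np.round(unit(atz(p,u,z))*1000,1))
    if f=="topb":
        cv2.imwrite("pics/hb.png",g)
E
```

```text
top0 [383.66666603 252.5       ] 10.166667 [-45.2  27.8]
top4 [390.16666603 231.        ] 10.150001 [ 3.3 27.7]
top8 [412.66666794 238.33333206] 10.683333 [  1.8 -24.1]Traceback (most recent call last):
  File "<stdin>", line 7, in <module>
TypeError: 'NoneType' object is not subscriptable
```

```bash
python3 - <<'E'
from h import *
o=[]
for f in("top0","topb"):
    g=cv2.imread(f"pics/{f}.png")[200:275,370:435]
    g=np.clip(g*2.0,0,255).astype(np.uint8)
    o.append(cv2.resize(g,None,fx=6,fy=6,interpolation=cv2.INTER_NEAREST))
cv2.imwrite("pics/hb.png",np.hstack(o))
E
```

```text
(no output)
```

View pics/hb.png

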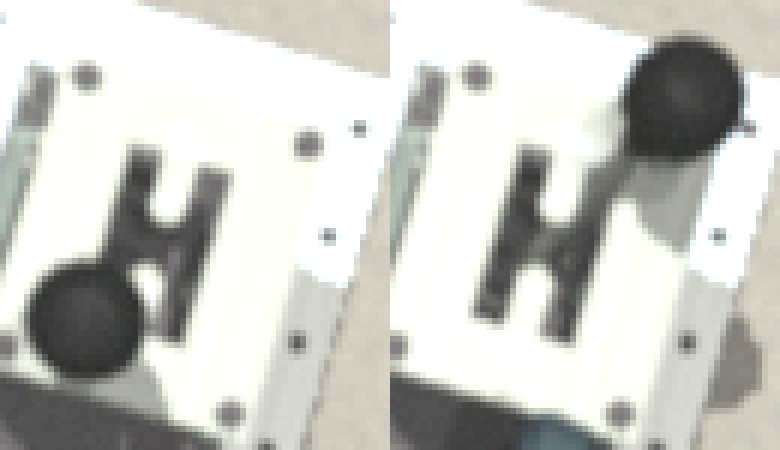

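```bash
python3 - <<'E'
from h import *
p=manip.snapshot("top");ps=manip.snapshot("scene")
f=lambda a:np.array(a)/6-.5+[370,200]
g=unit(atz(p,f((157.7,244.8)),.174))*1000;print("gate",g)
for n in((130,147),(232,175),(185,342),(84,315)): print(unit(atz(p,f(n),.174))*1000)
# gate plate bolt centres (symmetric?) 
for n in((87,77),(309,144),(231,413),(7,346)): print("bolt",unit(atz(p,f(n),.176))*1000)
print("k0",unit(atz(p,f((85.5,319)),.263))*1000-g,"kb",unit(atz(p,f((294,98.5)),.263))*1000-g)
# silhouette render for shifts
def sil(sh,se,cam,O2):
    c,s=np.cos(YAW),np.sin(YAW);Rz=np.array([[c,-s,0],[s,c,0],[0,0,1]])
    ax=np.array([np.sin(sh)*np.cos(se),-np.sin(se),np.cos(sh)*np.cos(se)]);ax/=np.linalg.norm(ax)
    C=np.array([O2[0],O2[1],.062])+Rz@(ax*.21)
    pts=[]
    for a in np.linspace(0,2*np.pi,60):
        for b in np.linspace(-np.pi/2,np.pi/2,20):
            pts.append(proj(cam,C+.023*np.array([np.cos(a)*np.cos(b),np.sin(a)*np.cos(b),np.sin(b)])))
    pts=np.array(pts);return (pts.min(0)+pts.max(0))/2,pts.max(0)-pts.min(0)
c,s=np.cos(YAW),np.sin(YAW);O2=O+np.array([c*g[0]-s*g[1],s*g[0]+c*g[1]])/1000
print("O2",O2)
print("meas0",f((85.5,319)),"measb",f((294,98.5)))
for sh,se in((-.262,-.128),(-.235,-.128),(.2,.128),(.235,.128),(.262,.128)): print(sh,sil(sh,se,p,O2))
E
```

```text
gate [1.15246817 2.16951879]
[35.54909258 23.23982057]
[ 36.31853697 -18.53763594]
[-32.80189477 -18.54884189]
[-33.88598845  22.463511  ]
bolt [57.32983916 47.33462149]
bolt [ 56.63105172 -44.30331353]
bolt [-54.73862642 -43.18141625]
bolt [-54.48038435  48.22569655]
k0 [-46.67895442  25.33790789] kb [ 54.07061327 -26.32676815]
O2 [ 0.57475936 -0.08358546]
meas0 [383.75       252.66666667] measb [418.5        215.91666667]
-0.262 (array([382.23018814, 255.63608388]), array([21.00257674, 20.94858107]))
-0.235 (array([382.9692113 , 253.20939237]), array([21.01652789, 20.95718887]))
0.2 (array([417.44050963, 221.1970128 ]), array([20.95808312, 20.75732099]))
0.235 (array([418.17929659, 218.2519653 ]), array([20.9188027 , 20.71798513]))
0.262 (array([418.72994179, 216.01747248]), array([20.88568628, 20.68481168]))
```

```bash
python3 - <<'E'
from h import *
p=manip.snapshot("top");a=cv2.imread("pics/top0.png")[:,:,::-1]
for n,(x0,y0,x1,y1) in dict(tin=(310,205,350,255),wrench=(265,180,300,255),gauge=(445,222,505,300)).items():
    print(n,cv2.phaseCorrelate(a[y0:y1,x0:x1].mean(2).astype(np.float32),p["img"][y0:y1,x0:x1].mean(2).astype(np.float32)))
st()
print(manip.sign_off())
E
```

```text
tin ((-0.07141290524687349, 0.06166017435921489), 1.0101332483291625)
wrench ((0.008556819151181116, 0.5037464840779506), 0.9062615889090079)
gauge ((-0.052565136255378064, 0.019074199419250704), 0.7913189570109049)
t 24.0 unit mm [-144.4  -28.8] z 268.3 head -0.3099 zax [-0.  0. -1.] F tool [ 0.04 -0.34  1.21] gap 0.001 q [-0.42  0.25  1.88  0.    1.01  1.46]
the job is handed in; nothing more can be done
None
```

The lever is in third and the job was handed in at t = 24 s; the sign-off gives no verdict. I kept the fingers shut throughout. I pushed the knob forward out of second into neutral, across to the right until it reached the stop, then forward until the hand stopped moving. After that I drew the hand back about 165 mm.

**Forces:** Pushing took about 3 to 9 N at the wrist. The highest reading was about 10 N, against the forward stop, well under the 60 N limit.

**Final position:** In the last top picture the knob outline fits shift ≈ 0.26 to within 0.1 pixel and lies on the right-hand side, so it appears fully home.

**Loose objects:** Comparing the top pictures, the tin and gauge shifted less than 0.1 pixel. The wrench showed about 0.5 pixel, roughly 1 mm.

**Checks that disagreed:**
- **Knob position:** The network put the final knob at x = 50 mm, y = -20 to -24 mm, where about 54 and -27 mm were expected. One automatic circle fit found nothing, so I relied on the outline measured by hand in the picture.
- **Starting position:** The lever at the start looked to be at about -0.23, slightly short of fully back. This did not affect the moves.
- **Tin position:** The network's tin point drifted about 4 pixels between shots, but the direct picture comparison shows the tin did not move.

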